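Load the baking caddy and raise its carry handle until the catch clicks

TASK

Get the green caddy ready to carry: first stand the red tin in the caddy's pocket one (one white dot), then the blue tin in pocket two (two dots), both upright and right down on the pocket floor. Then swing the folded carry handle up until its spring catch snaps into the notch, without forcing it past the catch, and let go so that it stays up by itself. Leave the yellow tin in pocket three and the other things on the table where they are.

Things in the scene. Friction and masses are not known exactly. Their poses are not given: they have to be found in the camera images.
- caddy: green open caddy on suction feet, fixed: 82 (x) by 242 (y) mm, walls 58 high, 5 thick, floor 6 thick; ears 56 wide (x), 138 high at the y ends. Three pockets in a row along y, each 72 (x) by 73 (y) mm inside, numbered by white dots on the walls and on a 16 mm flange atop the +x wall: one at +y, two in the middle, three at -y. Handle folds to its -x side. Origin: centre of underside, z up
- pocket1 (a point): centre of the floor of pocket one (one dot), 6 mm above the table
- pocket2 (a point): centre of the floor of pocket two (two dots), 6 mm above the table
- pocket3 (a point): centre of the floor of pocket three (three dots), which already holds the yellow tin
- handle_hinge (a point): middle of the handle's hinge axis, which runs along the caddy's y axis, 80 mm above the table
- handle_grip (a point): middle of the handle's grip: a round bar 16 mm thick (orange sleeve in the middle 17 mm thick, 100 long), parallel to the caddy's y axis, 125 mm from the hinge axis, on an aluminium arm at each end (272 mm overall). With the handle up it is roughly above the middle of the caddy, about 200 mm above the table
- handle (a joint): handle angle, rad: 0 = level to the caddy's -x side, 1.57 = straight up, limit 2.35. Stiff hinge: stays where left. It seats somewhere from 1.2 to 1.94 (catch set by hand, exact angle not given: feel for it). It enters the notch over a lip, about 8 N at the grip, then meets a higher lip and stiffens; over about 20 N forces it past the catch (it can be brought back)
- catch (a joint): travel of the red spring plunger on the caddy's +y ear, m: about 0.001 while it slides on the handle's plate, about -0.0015 on the lip, above 0.003 (up to 0.005) when it has snapped out into the handle's notch
- tin_red: steel spice tin with red lid and red band, upright cylinder 52 mm in diameter, 110 mm high, about 0.2 kg, standing on the table. Origin: centre of its underside
- tin_blue: the same tin with blue lid and band. Origin: centre of its underside
- tin_yellow: the same tin with yellow lid and band, already standing in pocket three; leave it. Origin: centre of its underside
- spoon: spoon with wooden handle, 190 mm long lying flat; leave it. Origin: middle of its underside, along its x axis
- cutter: round steel pastry cutter, 80 mm in diameter, 30 mm high; leave it. Origin: centre of its underside
- brass_jar: brass jar with lid, 70 mm in diameter, 109 mm high; leave it. Origin: centre of its underside
- lid_red: red plastic tub lid lying flat, 120 by 90 mm, 10 mm thick; leave it. Origin: centre of its underside
Things that resemble listed ones, but are neither listed nor needed, are in the scene too. Leave any turquoise look-alike of the tin_red alone.

How it is judged (in metres and radians):
On the way, in this order (a step that is already met when the one before it is completed fails the run):
1. the red tin stands on the floor of pocket one (horizontal distance between tin_red and pocket1 below 0.016 m and z of tin_red in the frame of caddy below 0.012 m and angle between tin_red's own z axis and vertical below 0.12 rad), for 0.2 s.
2. then the blue tin stands on the floor of pocket two (horizontal distance between tin_blue and pocket2 below 0.016 m and z of tin_blue in the frame of caddy below 0.012 m and angle between tin_blue's own z axis and vertical below 0.12 rad), for 0.2 s.
3. then the handle is up and its catch has snapped into the notch (value of joint catch above 0.003 m and value of joint handle between 1.1 and 2.05 rad), for 0.2 s.
At the end, for the whole second after the job is handed in: Red, blue and yellow tins in pockets one, two and three: upright (0.12 rad), at rest on the floor (within 6 mm), within 16 mm of the pocket centre. Handle up (1.1 to 2.05 rad), still, catch snapped into the notch (joint catch above 3 mm) (all of step 1 and all of step 2 and all of step 3 and horizontal distance between tin_yellow and pocket3 below 0.016 m and z of tin_yellow in the frame of caddy below 0.012 m and angle between tin_yellow's own z axis and vertical below 0.12 rad and velocity of joint handle between -0.1 and 0.1 rad/s and linear speed of each of tin_red, tin_blue below 0.03 m/s); the robot touches nothing.
It fails at once if the yellow tin taken out of pocket three (distance of tin_yellow from where it was at the start of the episode above 0.04 m).
It fails at once if the spoon, pastry cutter, brass jar or red lid pushed more than 30 mm or tipped (distance of any of spoon, cutter, brass_jar, lid_red from where it was at the start of the episode above 0.03 m or angle between any of spoon, cutter, brass_jar, lid_red's own z axis and vertical above 0.4 rad).
It also fails if it takes over 72 s, if anything falls off the work surface, if the arm or the gripper's body presses on something with over 40 N, if the wrist force passes 120 N, or if a joint passes its speed limit or range.

ROBOT

A 6-joint arm with a two-finger parallel gripper is mounted at the origin on the work surface. World frame = base frame: x ahead of the robot, y to its left, z up, the work surface at z = 0. Lengths are in m, angles in degrees, forces in N, time in s.
With the tool pointing down it reaches from about 0.35 to 0.875 m from the base axis. Payload 4.2 kg.
Tool frame: the origin (TCP) lies midway between the tips of the shut fingers; the grasp point (between the pads) lies 19 mm behind it; z points along the fingers, y is the line along which they close (so a half turn about z gives the same grasp; the last joint's range is limited). The gripper opens to 87 mm and grips with 3 to 60 N. Pads are 19 mm wide; open, the fingers measure 117 mm over their backs; the gripper's body (75 mm by 190 mm) begins 51 mm behind the grasp point.
Start: joints at [-50.329, 22.042, 0.453, 0, -68.411, -14.817], TCP at [0.263, -0.567, 0.223] pointing down, gripper open.
Joint ranges: [-179.83, 179.83], [-69.29, 118.12], [-61.27, 80.66], [-181.25, 117.63], [-171.15, -9.14], [-177.46, 177.46]. Speed limits (degrees/s): [159.86, 159.86, 180, 180, 180, 180].

INTERFACE

Orientations are given as a 3x3 rotation matrix whose columns are the frame's x, y, z axes.
In Python, from station import * gives the robot as it stands.
- The arm moves only by the tool move_arm, never from a script. Its argument "targets" is text: rows parted by semicolons, each of 4 numbers parted by spaces: the shift along the world's x, y, z in units of 25 mm (1.0 is 25 mm), then the turn about the world's z in units of 5 degrees (1.0 is 5 degrees). In form: tx ty tz spin; .... A call has 1 to 10 rows; each row shifts and turns the commanded pose from where the row before left it; what a row does not reach is not made up. A row lasts 1/12 s, in which the tool goes at most 41.7 mm and 7.16 degrees, less where a joint would pass 70% of its speed; a pose out of reach is approached as far as the arm can. A call is refused whole if a number of a shift passes 1 or a number of a turn 1, either way. A call with a gripper value outside its range is refused whole. "gripper" is the finger opening in mm, from 0 to 87, set as the call begins (left out, the last holds). The fingers move at their own pace and stop on an object; the grip force is fixed at half the most. Time passes only in rows, so rows that do not move let the fingers close. It gives the time, the measured TCP pose, the force, the opening and the grip force at its end, in the units of the state.
- sense(): the state, without advancing time (a new reading comes with each control period).
- capture(name): name is "scene" or "top" or "wrist"; returns a dict with "image" (420x560x3 uint8, blue, green, red), "fx", "fy", "cx", "cy" (pixels), "world_from_camera" (4x4, takes a point from camera to world coordinates); the wrist camera has in their place "hand_eye" (4x4, takes a point from camera to tool coordinates, whose origin is the TCP and whose axes are the flange's). Camera axes: x right, y up, looking along -z (the intrinsics and any distortion apply to the point x, -y, -z); pixel columns grow to the right and rows downward; lengths in m; the calibration is good to about 2 mm. The wrist camera is an equidistant fisheye: a pixel r from the principal point sees the ray r / f radians off the axis. A picture is of the moment at which its call begins: read the wrist's pose just before it. There is no depth.
- finish_job(): hands the job in; it is judged then, once.
The state is a dict: "time_s": time; "joints": joint angles; "joint_velocities": joint speeds; "effort": joint torques, N m; "tcp_pos": TCP position; "ee_rot": TCP orientation; "wrist_force": force on the tool from outside, world axes, zero at the start; "moment": the same for the moment, N m; "gripper_width": opening from 0.0 (shut) to 1.0 (fully open); "gripper_force": force on a finger pad.
Only numpy, scipy, OpenCV 4.12 (cv2) and the standard library are available. Lean on these libraries where they do the work, as an engineer would, in place of code of your own. Each camera call takes 0.05 s, during which the arm holds its last target. There are 200 camera calls.

## Working session

There is one attempt and no reset: what is moved stays moved. The work goes in short steps, Python scripts to look and compute and a tool call to move; the robot and the scene stay as the last step left them, time stands still between calls to the robot, and variables do not carry over. Pictures are saved under pics/ and viewed, at most 10 in all, crops included, and the job is handed in when it is done.

Besides the shell and the picture viewer there is one more tool, called by a JSON object that holds its "fn" and its "kwargs". move_arm: Moves the arm, as the interface text tells. Its arguments: {"type":"object","properties":{"targets":{"type":"string"},"gripper":{"type":"number"}},"required":["targets"]}

```bash
ls; mkdir -p pics
python3 - <<'E'
from station import *
import cv2,pickle
d={}
for n in("scene","top"):
    c=capture(n);d[n]=c;cv2.imwrite(f"pics/{n}0.png",c["image"]);print(n,c["fx"],c["fy"],c["cx"],c["cy"],c["world_from_camera"],[k for k in c])
pickle.dump(d,open("c0.pkl","wb"))
s=sense();print(s)
E
```

```text
pics
scene 401.9726480177271 401.9726480177271 276.1709405416243 209.04490427476907 [[-0.76633838 -0.44623109  0.46217237  0.97372584]
 [ 0.64239373 -0.54061945  0.5431951   0.53222897]
 [ 0.00746883  0.71316788  0.70095349  0.77871598]
 [ 0.          0.          0.          1.        ]] ['image', 'fx', 'fy', 'cx', 'cy', 'world_from_camera']
top 531.3491563782903 531.3491563782903 278.8167864874514 215.8750855628724 [[-0.01468531  0.99601791 -0.0879356   0.41987155]
 [-0.99937373 -0.01745248 -0.03078247 -0.02320251]
 [-0.03219459  0.08742848  0.99565043  1.34711965]
 [ 0.          0.          0.          1.        ]] ['image', 'fx', 'fy', 'cx', 'cy', 'world_from_camera']
{'time_s': 0.1, 'joints': array([-5.03287976e+01,  2.20865362e+01,  3.85494153e-01, -2.61019423e-02,
       -6.84120974e+01, -1.48182280e+01]), 'joint_velocities': array([-0.02409775, -0.12504758,  0.17572889,  0.15212288, -0.06922007,
       -0.03249955]), 'effort': array([ 8.32378305e-05, -3.91689956e+01,  1.87934446e+01,  4.23194110e+00,
        1.34137194e-02, -6.91454693e-05]), 'tcp_pos': array([ 0.26247602, -0.56659475,  0.22155063]), 'ee_rot': array([[-9.07459840e-01, -4.20137794e-01, -9.34498959e-04],
       [-4.20138823e-01,  9.07458079e-01,  1.79032870e-03],
       [ 9.58338800e-05,  2.01727069e-03, -9.99997961e-01]]), 'wrist_force': array([-0.27170246,  0.02153251, -0.01033213]), 'moment': array([0.02869791, 0.0114974 , 0.05154966]), 'gripper_force': 0.0, 'gripper_width': 1.000033610848673}
```

View pics/top0.png

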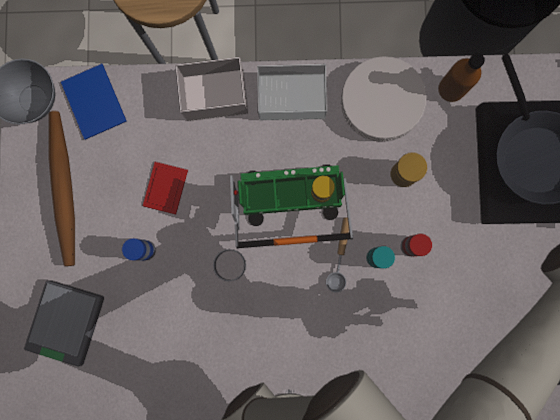

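View pics/scene0.png

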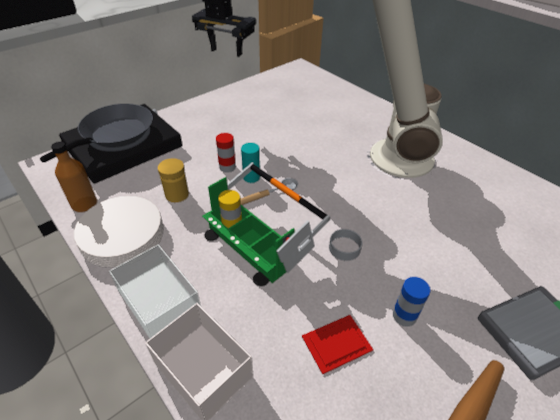

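```bash
cat > h.py <<'E'
import numpy as np,cv2,pickle
def ray(c,u,v):
    T=c["world_from_camera"];d=np.stack([(np.asarray(u,float)-c["cx"])/c["fx"],-(np.asarray(v,float)-c["cy"])/c["fy"],-np.ones(np.shape(u))],-1)@T[:3,:3].T
    return T[:3,3],d
def plane(c,u,v,z):
    o,d=ray(c,u,v);return o+d*((z-o[2])/d[...,2])[...,None]
def proj(c,p):
    T=c["world_from_camera"];q=(np.asarray(p,float)-T[:3,3])@T[:3,:3]
    return np.array([c["cx"]-c["fx"]*q[0]/q[2],c["cy"]+c["fy"]*q[1]/q[2]])
def hsv(c): return cv2.cvtColor(c["image"],cv2.COLOR_BGR2HSV)
def mask(c,h0,h1,smin=130,vmin=50):
    H=hsv(c);m=cv2.inRange(H,(max(h0,0),smin,vmin),(h1,255,255))
    if h0<0:m|=cv2.inRange(H,(180+h0,smin,vmin),(180,255,255))
    return m
def blob(m,near):
    n,l,s,ce=cv2.connectedComponentsWithStats(m)
    ok=[i for i in range(1,n) if s[i,4]>15]
    i=min(ok,key=lambda i:np.hypot(*(ce[i]-near)));return l==i
def disk(c,m,z,r=.026):
    v,u=np.nonzero(m);p=plane(c,u,v,z)[:,:2];o=c["world_from_camera"][:2,3]
    e=p.mean(0)-o;e/=np.linalg.norm(e);n=np.array([-e[1],e[0]]);a=(p-o)@e;b=(p-o)@n
    return o+e*(a.max()-r)+n*(b.max()+b.min())/2, np.ptp(b),np.ptp(a)
E
python3 - <<'E'
from h import *
d=pickle.load(open("c0.pkl","rb"));t=d["top"];s=d["scene"]
for n,h,near,z in(("red",(-8,8),(418,245),.11),("blue",(105,125),(138,250),.11),("teal",(85,98),(382,258),.11),("yel",(18,32),(323,187),.116)):
    m=blob(mask(t,*h),near);print(n,disk(t,m,z))
for c,near in((t,(295,240)),(s,(285,190))):
    m=blob(mask(c,5,15,150,120),near);r=cv2.minAreaRect(np.argwhere(m)[:,::-1].astype(np.float32));print(r)
b=cv2.resize(t["image"][155:255,215:365],None,fx=5,fy=5,interpolation=cv2.INTER_CUBIC);cv2.imwrite("pics/crop1.png",b)
print(proj(t,(.5,0,.08)))
E
```

```text
red (array([ 0.45698398, -0.30979154]), np.float64(0.04940602623984286), np.float64(0.05061716665237498))
blue (array([0.45717294, 0.35869814]), np.float64(0.04815351370734315), np.float64(0.05528175700161647))
teal (array([ 0.42980322, -0.22346621]), np.float64(0.047070307934181946), np.float64(0.050755528690309526))
yel (array([ 0.59685842, -0.08926183]), np.float64(0.05166548142998201), np.float64(0.05359976273241876))
((295.1405334472656, 239.89700317382812), (5.281826496124268, 42.03299331665039), 85.76361083984375)
((285.0469970703125, 188.9329071044922), (34.40774154663086, 6.226162910461426), 34.99202346801758)
[285.69414912 229.00966689]
```

View pics/crop1.png

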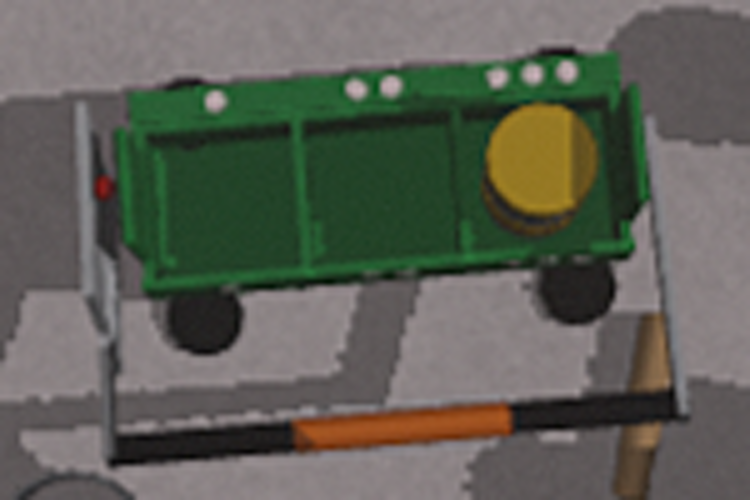

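Run:
```python
from h import *
d=pickle.load(open("c0.pkl","rb"));t=d["top"];s=d["scene"]
P=lambda pts,z:plane(t,*(np.array(pts,float).T/5+np.array([[215-.4],[155-.4]])),z)[:,:2]
dots=P([(215,101),(374,88),(532,74)],.058);part=P([(297,124),(307,265),(456,110),(467,252)],.058)
print("dots",dots);print("part",part)
y=dots[0]-dots[2];print("yaw",np.degrees(np.arctan2(-y[0],y[1])),np.linalg.norm(y))
yh=y/np.linalg.norm(y);c=part.mean(0);print("centre",c,"p1",c+.078*yh,"p2",c,"p3",c-.078*yh)
print([np.linalg.norm(part[0]-part[1]),np.linalg.norm(part[2]-part[0])])
# grip: two views
o1,d1=ray(t,295.14,239.9);o2,d2=ray(s,285.05,188.93)
A=np.stack([d1,-d2],1);k=np.linalg.lstsq(A,o2-o1,rcond=None)[0];print("grip",o1+d1*k[0],o2+d2*k[1])
```

```text
dots [[ 0.63592109  0.06730464]
 [ 0.64080022 -0.01089555]
 [ 0.64616994 -0.08838107]]
part [[ 0.62371291  0.02715007]
 [ 0.55411747  0.02323211]
 [ 0.62909659 -0.05086068]
 [ 0.559079   -0.05487693]]
yaw 3.766368685930536 0.1560226837965214
centre [ 0.59150149 -0.01383886] p1 [0.58637781 0.06399268] p2 [ 0.59150149 -0.01383886] p3 [ 0.59662517 -0.09167039]
[np.float64(0.06970562804094842), np.float64(0.07819629864349831)]
grip [ 0.47216101 -0.02213022  0.11458825] [ 0.47305852 -0.02298421  0.11462558]
```

{"fn": "move_arm", "kwargs": {"targets": "0.55 0.73 0 1; 0.55 0.73 0 1; 0.55 0.73 0 1; 0.55 0.73 0 1; 0.55 0.73 0 1; 0.55 0.73 0 1; 0.55 0.73 0 1; 0.55 0.73 0 1; 0.55 0.73 0 1; 0.55 0.73 0 1", "gripper": 87}}

```text
time_s: 0.93
tcp_pos: [0.4005, -0.3834, 0.2221]
ee_rot: [[-0.257, -0.966, -0.001], [-0.966, 0.257, 0.001], [-0.0, 0.001, -1.0]]
wrist_force: [-0.1, -0.2, -0.7]
gripper_width: 1.004
gripper_force: 0.0
```

{"fn": "move_arm", "kwargs": {"targets": "0.55 0.73 0 1; 0.55 0.73 0 1; 0.55 0.73 0 1; 0.6 0.75 0 0.8; 0 0 0 0; 0 0 0 0"}}

```text
time_s: 1.43
tcp_pos: [0.4568, -0.3102, 0.2221]
ee_rot: [[0.069, -0.998, -0.001], [-0.998, -0.069, 0.0], [-0.001, 0.001, -1.0]]
wrist_force: [-0.3, -0.5, -0.4]
gripper_width: 0.999
gripper_force: 0.0
```

Exactly above. Descend to z≈0.076 (5.85 units), then close.

{"fn": "move_arm", "kwargs": {"targets": "0 0 -0.8 0; 0 0 -0.8 0; 0 0 -0.8 0; 0 0 -0.8 0; 0 0 -0.8 0; 0 0 -0.8 0; 0 0 -0.6 0; 0 0 -0.45 0; 0 0 0 0; 0 0 0 0"}}

```text
time_s: 2.27
tcp_pos: [0.4556, -0.3117, 0.0758]
ee_rot: [[0.066, -0.998, -0.002], [-0.998, -0.066, 0.0], [-0.0, 0.002, -1.0]]
wrist_force: [-0.6, -0.9, 0.4]
gripper_width: 1.001
gripper_force: 0.0
```

{"fn": "move_arm", "kwargs": {"targets": "0 0 0 0; 0 0 0 0; 0 0 0 0; 0 0 0 0; 0 0 0 0; 0 0 0 0; 0 0 0 0; 0 0 0 0", "gripper": 0}}

```text
time_s: 2.93
tcp_pos: [0.457, -0.3112, 0.0767]
ee_rot: [[0.068, -0.998, 0.001], [-0.998, -0.068, -0.0], [0.001, -0.001, -1.0]]
wrist_force: [1.9, -0.0, 2.0]
gripper_width: 0.591
gripper_force: 30.0
```

{"fn": "move_arm", "kwargs": {"targets": "0 0 0.5 0; 0 0 0.8 0; 0 0 0.9 0; 0 0 0.9 0; 0 0 0.9 0; 0.2 0.5 0.9 0; 0.3 0.8 0.8 0; 0.33 0.95 0.7 0; 0.33 0.95 0 0; 0.33 0.95 0 0"}}

```text
time_s: 3.77
tcp_pos: [0.4937, -0.2061, 0.2369]
ee_rot: [[0.066, -0.998, 0.001], [-0.998, -0.066, 0.001], [-0.001, -0.001, -1.0]]
wrist_force: [0.0, 0.6, -2.5]
gripper_width: 0.591
gripper_force: 30.0
```

{"fn": "move_arm", "kwargs": {"targets": "0.33 0.95 0 0; 0.33 0.95 0 0; 0.33 0.95 0 0; 0.33 0.95 0 0; 0.33 0.95 0 0; 0.33 0.95 0 0; 0.33 0.95 0 0; 0.33 0.95 0 0; 0.33 0.95 0 0; 0.33 0.95 0 0"}}

```text
time_s: 4.6
tcp_pos: [0.5755, 0.0313, 0.2351]
ee_rot: [[0.067, -0.998, -0.003], [-0.998, -0.067, -0.0], [-0.0, 0.003, -1.0]]
wrist_force: [-0.1, -0.6, -2.6]
gripper_width: 0.591
gripper_force: 30.0
```

{"fn": "move_arm", "kwargs": {"targets": "0.33 0.8 0 0; 0.2 0.55 0 0; 0 0 0 0; 0 0 0 0; 0 0 0 0; 0 0 0 0"}}

```text
time_s: 5.1
tcp_pos: [0.5889, 0.063, 0.2361]
ee_rot: [[0.066, -0.998, -0.001], [-0.998, -0.066, -0.0], [0.0, 0.001, -1.0]]
wrist_force: [0.5, 1.4, -1.9]
gripper_width: 0.593
gripper_force: 30.0
```

Run:
```python
from station import *
from h import *
s=sense();t=capture("top");w=capture("wrist");pickle.dump((s,t,w),open("c1.pkl","wb"))
cv2.imwrite("pics/w1.png",w["image"]);print(s["tcp_pos"],s["wrist_force"],w["hand_eye"],w["fx"])
m=blob(mask(t,-8,8),proj(t,[*s["tcp_pos"][:2],.25]));print(disk(t,m,s["tcp_pos"][2]+.034))
```

```text
[0.58894065 0.06300404 0.23611928] [ 0.45545145  1.38829875 -1.90989164] [[-1.34134672e-03  9.59325794e-01  2.82298109e-01  7.73656404e-02]
 [ 9.99998888e-01  1.47080616e-03 -2.46679144e-04  6.82102917e-04]
 [-6.51851463e-04  2.82297465e-01 -9.59326700e-01 -1.61969405e-01]
 [ 0.00000000e+00  0.00000000e+00  0.00000000e+00  1.00000000e+00]] 325.19226210127806
(array([0.55345287, 0.054117  ]), np.float64(0.02885502851331805), np.float64(0.016478444582964047))
```

View pics/w1.png

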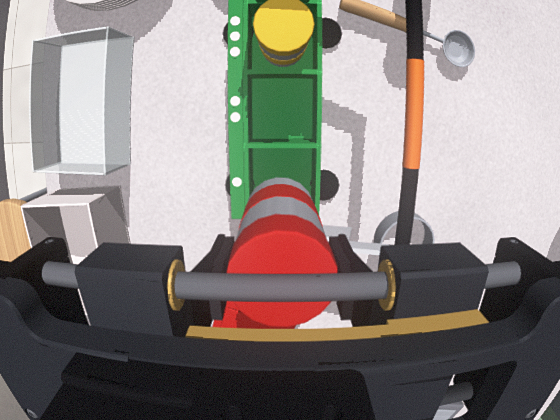

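{"fn": "move_arm", "kwargs": {"targets": "-0.1 0.04 -0.6 0; 0 0 -0.8 0; 0 0 -0.8 0; 0 0 -0.8 0; 0 0 -0.8 0; 0 0 -0.8 0; 0 0 -0.6 0; 0 0 -0.4 0; 0 0 -0.3 0; 0 0 0 0"}}

```text
time_s: 6.03
tcp_pos: [0.5862, 0.0644, 0.0875]
ee_rot: [[0.067, -0.998, -0.002], [-0.998, -0.067, -0.001], [0.001, 0.002, -1.0]]
wrist_force: [0.3, 0.1, -2.5]
gripper_width: 0.592
gripper_force: 30.0
```

{"fn": "move_arm", "kwargs": {"targets": "0 0 -0.1 0; 0 0 -0.08 0; 0 0 -0.04 0; 0 0 0 0"}}

```text
time_s: 6.37
tcp_pos: [0.5872, 0.065, 0.0838]
ee_rot: [[0.067, -0.998, 0.001], [-0.998, -0.067, 0.0], [-0.0, -0.001, -1.0]]
wrist_force: [-0.5, 0.5, -2.2]
gripper_width: 0.593
gripper_force: 30.0
```

{"fn": "move_arm", "kwargs": {"targets": "0 0 -0.04 0; 0 0 -0.04 0; 0 0 0 0"}}

```text
time_s: 6.62
tcp_pos: [0.5875, 0.065, 0.0826]
ee_rot: [[0.068, -0.998, 0.001], [-0.998, -0.068, -0.0], [0.0, -0.001, -1.0]]
wrist_force: [-1.4, 0.4, 2.8]
gripper_width: 0.591
gripper_force: 29.9
```

{"fn": "move_arm", "kwargs": {"targets": "0 0 0 0; 0 0 0 0; 0 0 0 0; 0 0 0 0; 0 0 0 0; 0 0 0 0", "gripper": 80}}

```text
time_s: 7.12
tcp_pos: [0.587, 0.0649, 0.0812]
ee_rot: [[0.067, -0.998, -0.0], [-0.998, -0.067, -0.0], [0.0, 0.0, -1.0]]
wrist_force: [-0.7, 1.5, 0.6]
gripper_width: 0.897
gripper_force: 0.0
```

{"fn": "move_arm", "kwargs": {"targets": "0 0 0.5 0; 0 0 0.9 0; 0 0 0.9 0; 0 0 0.9 0; 0 0 0.9 0; 0 0 0.9 0; -0.2 0.7 0 0; -0.3 0.9 0 0; -0.43 1 0 0; -0.43 1 0 0"}}

```text
time_s: 7.95
tcp_pos: [0.5526, 0.1555, 0.2063]
ee_rot: [[0.066, -0.998, 0.0], [-0.998, -0.066, 0.0], [-0.0, -0.0, -1.0]]
wrist_force: [0.7, 0.7, 0.7]
gripper_width: 0.921
gripper_force: 0.0
```

{"fn": "move_arm", "kwargs": {"targets": "-0.43 1 0 0; -0.43 1 0 0; -0.43 1 0 0; -0.43 1 0 0; -0.43 1 0 0; -0.43 1 0 0; -0.43 1 0 0; -0.4 0.9 0 0; -0.4 0.3 0 0; 0 0 0 0", "gripper": 87}}

```text
time_s: 8.78
tcp_pos: [0.4561, 0.3614, 0.206]
ee_rot: [[0.07, -0.998, -0.001], [-0.998, -0.07, -0.0], [0.0, 0.001, -1.0]]
wrist_force: [0.4, -0.8, -0.1]
gripper_width: 1.0
gripper_force: 0.0
```

Run:
```python
from station import *
from h import *
s=sense();t=capture("top");print(s["tcp_pos"])
for h,near,z in(((-8,8),(265,190),.116),((18,32),(323,187),.116)):
    print(disk(t,blob(mask(t,*h),near),z))
cv2.imwrite("pics/t2.png",t["image"])
```

```text
[0.45609758 0.36136099 0.20597077]
(array([0.58748822, 0.06482812]), np.float64(0.05041621085886833), np.float64(0.054112407837347))
(array([ 0.59683299, -0.0893335 ]), np.float64(0.05151634954002033), np.float64(0.05360121511403018))
```

View pics/t2.png

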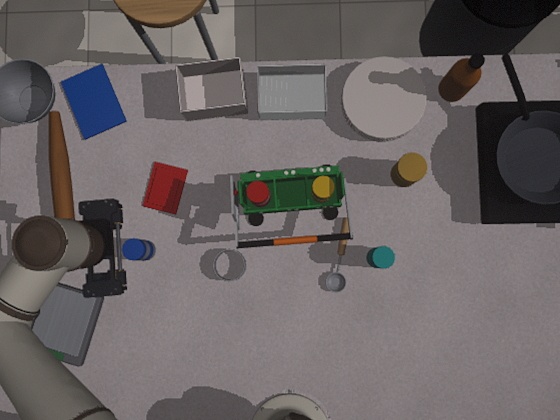

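{"fn": "move_arm", "kwargs": {"targets": "0 -0.1 -0.6 0; 0 0 -0.8 0; 0 0 -0.8 0; 0 0 -0.8 0; 0 0 -0.8 0; 0 0 -0.7 0; 0 0 -0.5 0; 0 0 -0.2 0; 0 0 0 0"}}

```text
time_s: 9.58
tcp_pos: [0.4577, 0.3558, 0.0751]
ee_rot: [[0.066, -0.998, -0.002], [-0.998, -0.066, -0.002], [0.002, 0.002, -1.0]]
wrist_force: [-0.4, -0.5, 0.0]
gripper_width: 0.998
gripper_force: 0.0
```

{"fn": "move_arm", "kwargs": {"targets": "0 0 0 0; 0 0 0 0; 0 0 0 0; 0 0 0 0; 0 0 0 0; 0 0 0 0; 0 0 0 0; 0 0 0 0", "gripper": 0}}

```text
time_s: 10.25
tcp_pos: [0.458, 0.3577, 0.0767]
ee_rot: [[0.067, -0.998, 0.001], [-0.998, -0.067, 0.0], [-0.0, -0.001, -1.0]]
wrist_force: [0.4, -0.2, 1.2]
gripper_width: 0.591
gripper_force: 30.0
```

{"fn": "move_arm", "kwargs": {"targets": "0 0 0.5 0; 0 0 0.8 0; 0 0 0.9 0; 0 0 0.9 0; 0 0 0.9 0; 0.2 -0.5 0.9 0; 0.3 -0.8 0.8 0; 0.34 -0.95 0.7 0; 0.34 -0.95 0 0; 0.34 -0.95 0 0"}}

```text
time_s: 11.08
tcp_pos: [0.4957, 0.253, 0.237]
ee_rot: [[0.068, -0.998, 0.001], [-0.998, -0.068, 0.001], [-0.001, -0.001, -1.0]]
wrist_force: [-0.4, 0.4, -2.6]
gripper_width: 0.59
gripper_force: 30.0
```

{"fn": "move_arm", "kwargs": {"targets": "0.34 -0.95 0 0; 0.34 -0.95 0 0; 0.34 -0.95 0 0; 0.34 -0.95 0 0; 0.34 -0.95 0 0; 0.34 -0.95 0 0; 0.34 -0.95 0 0; 0.34 -0.95 0 0; 0.34 -0.95 0 0; 0.34 -0.95 0 0"}}

```text
time_s: 11.92
tcp_pos: [0.5802, 0.015, 0.2352]
ee_rot: [[0.067, -0.998, -0.002], [-0.998, -0.067, 0.0], [-0.0, 0.002, -1.0]]
wrist_force: [1.1, 0.3, -1.2]
gripper_width: 0.594
gripper_force: 30.0
```

{"fn": "move_arm", "kwargs": {"targets": "0.3 -0.8 0 0; 0.12 -0.42 0 0; 0 0 0 0; 0 0 0 0; 0 0 0 0; 0 0 0 0; 0 0 0 0; 0 0 0 0"}}

```text
time_s: 12.58
tcp_pos: [0.5911, -0.0135, 0.2364]
ee_rot: [[0.068, -0.998, 0.0], [-0.998, -0.068, 0.0], [-0.0, -0.0, -1.0]]
wrist_force: [-0.3, -0.1, -1.9]
gripper_width: 0.583
gripper_force: 30.0
```

{"fn": "move_arm", "kwargs": {"targets": "0 0 -0.6 0; 0 0 -0.8 0; 0 0 -0.8 0; 0 0 -0.8 0; 0 0 -0.8 0; 0 0 -0.8 0; 0 0 -0.6 0; 0 0 -0.4 0; 0 0 -0.3 0; 0 0 0 0"}}

```text
time_s: 13.42
tcp_pos: [0.5905, -0.0142, 0.0875]
ee_rot: [[0.067, -0.998, -0.003], [-0.998, -0.067, -0.0], [0.0, 0.003, -1.0]]
wrist_force: [-0.3, 0.5, -2.4]
gripper_width: 0.588
gripper_force: 30.0
```

{"fn": "move_arm", "kwargs": {"targets": "0 0 -0.1 0; 0 0 -0.08 0; 0 0 -0.04 0; 0 0 -0.04 0; 0 0 0 0; 0 0 0 0"}}

```text
time_s: 13.92
tcp_pos: [0.5915, -0.0143, 0.0828]
ee_rot: [[0.067, -0.998, 0.001], [-0.998, -0.067, 0.0], [-0.0, -0.001, -1.0]]
wrist_force: [-0.5, 0.5, -1.8]
gripper_width: 0.586
gripper_force: 30.0
```

{"fn": "move_arm", "kwargs": {"targets": "0 0 -0.03 0; 0 0 0 0; 0 0 0 0"}}

```text
time_s: 14.17
tcp_pos: [0.5916, -0.0144, 0.0827]
ee_rot: [[0.068, -0.998, 0.001], [-0.998, -0.068, -0.0], [0.0, -0.001, -1.0]]
wrist_force: [-1.1, 0.3, 4.8]
gripper_width: 0.59
gripper_force: 30.0
```

{"fn": "move_arm", "kwargs": {"targets": "0 0 0 0; 0 0 0 0; 0 0 0 0; 0 0 0 0; 0 0 0 0; 0 0 0 0", "gripper": 80}}

```text
time_s: 14.67
tcp_pos: [0.5912, -0.0143, 0.0813]
ee_rot: [[0.067, -0.998, -0.0], [-0.998, -0.067, -0.0], [0.0, 0.0, -1.0]]
wrist_force: [-0.5, -0.1, -0.1]
gripper_width: 0.894
gripper_force: 0.0
```

{"fn": "move_arm", "kwargs": {"targets": "0 0 0.5 0; 0 0 0.9 0; 0 0 0.9 0; 0 0 0.9 0; 0 0 0.9 0; -0.8 -0.06 0.7 0; -1 -0.06 0 0; -1 -0.06 0 0; -1 -0.06 0 0; -0.96 -0.06 0 0"}}

```text
time_s: 15.5
tcp_pos: [0.4708, -0.022, 0.2015]
ee_rot: [[0.067, -0.998, -0.0], [-0.998, -0.067, 0.0], [-0.0, 0.0, -1.0]]
wrist_force: [0.6, 0.5, 0.4]
gripper_width: 0.923
gripper_force: 0.0
```

{"fn": "move_arm", "kwargs": {"targets": "0 0 0 0; 0 0 0 0; 0 0 0 0; 0 0 0 0", "gripper": 60}}

```text
time_s: 15.83
tcp_pos: [0.4732, -0.0217, 0.2016]
ee_rot: [[0.067, -0.998, 0.001], [-0.998, -0.067, 0.0], [0.0, -0.001, -1.0]]
wrist_force: [-0.0, -0.1, -0.5]
gripper_width: 0.727
gripper_force: 0.0
```

Run:
```python
from station import *
from h import *
s=sense();t=capture("scene");w=capture("wrist");print(s["tcp_pos"])
W=w["image"];cv2.imwrite("pics/s3.png",np.hstack([cv2.resize(W,(400,300)),cv2.resize(t["image"],(400,300))]))
d=pickle.load(open("c0.pkl","rb"))["scene"]
for h,near,z in(((-8,8),(280,235),.116),((105,125),(250,215),.116),((18,32),(230,208),.116)):
    print(disk(t,blob(mask(t,*h),proj(t,[*([.587,.065],[.5915,-.014],[.597,-.09])[h[0]//57 if h[0]>50 else (0 if h[0]<0 else 2)],z])),z))
```

```text
[ 0.47316311 -0.02166762  0.20161777]
(array([0.58966006, 0.06734099]), np.float64(0.04929467566830266), np.float64(0.06537685791682857))
(array([ 0.59420641, -0.00899261]), np.float64(0.04926063579860619), np.float64(0.0687820936182586))
(array([ 0.59821749, -0.08702066]), np.float64(0.052583689731490454), np.float64(0.07203348088062123))
```

View pics/s3.png

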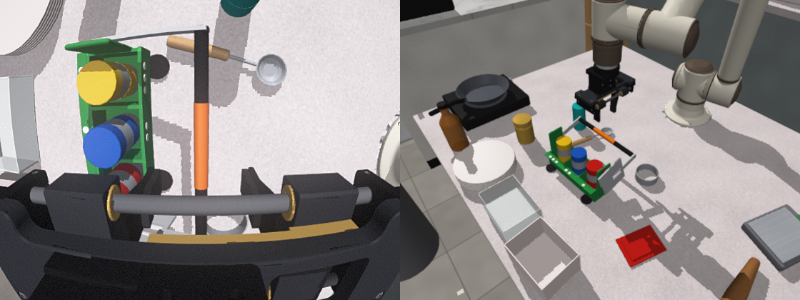

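{"fn": "move_arm", "kwargs": {"targets": "0 0 -0.6 0; 0 0 -0.8 0; 0 0 -0.8 0; 0 0 -0.8 0; 0 0 -0.6 0; 0 0 -0.4 0; 0 0 -0.24 0; 0 0 0 0; 0 0 0 0; 0 0 0 0"}}

```text
time_s: 16.77
tcp_pos: [0.473, -0.0217, 0.0962]
ee_rot: [[0.067, -0.998, 0.001], [-0.998, -0.067, 0.0], [-0.0, -0.001, -1.0]]
wrist_force: [0.9, 0.1, -0.0]
gripper_width: 0.69
gripper_force: 0.0
```

{"fn": "move_arm", "kwargs": {"targets": "0 0 0 0; 0 0 0 0; 0 0 0 0; 0 0 0 0; 0 0 0 0; 0 0 0 0; 0 0 0 0; 0 0 0 0", "gripper": 0}}

```text
time_s: 17.43
tcp_pos: [0.4731, -0.0217, 0.0957]
ee_rot: [[0.068, -0.998, 0.002], [-0.998, -0.068, 0.0], [-0.0, -0.002, -1.0]]
wrist_force: [0.4, -1.3, -1.0]
gripper_width: 0.178
gripper_force: 30.1
```

Run:
```python
import numpy as np
yaw=np.radians(3.77);th0=np.arctan2(.0346,.12)
for th in np.arange(th0,2.05,.1):
    a=.125*np.cos(th);dx=.125*(np.cos(th0)-np.cos(th));print(round(th,2),np.round(np.array([dx*np.cos(yaw),dx*np.sin(yaw),.125*(np.sin(th)-np.sin(th0))])/.025,2))
```

```text
0.28 [0. 0. 0.]
0.38 [0.16 0.01 0.47]
0.48 [0.37 0.02 0.93]
0.58 [0.62 0.04 1.36]
0.68 [0.92 0.06 1.76]
0.78 [1.25 0.08 2.13]
0.88 [1.62 0.11 2.47]
0.98 [2.02 0.13 2.77]
1.08 [2.45 0.16 3.03]
1.18 [2.9  0.19 3.24]
1.28 [3.37 0.22 3.41]
1.38 [3.85 0.25 3.52]
1.48 [4.35 0.29 3.59]
1.58 [4.84 0.32 3.61]
1.68 [5.34 0.35 3.58]
1.78 [5.83 0.38 3.51]
1.88 [6.32 0.42 3.38]
1.98 [6.78 0.45 3.2 ]
```

{"fn": "move_arm", "kwargs": {"targets": "0.07 0 0.23 0; 0.09 0.01 0.24 0; 0.1 0 0.23 0; 0.11 0.01 0.23 0; 0.12 0.01 0.22 0; 0.13 0.01 0.21 0; 0.15 0.01 0.2 0; 0.15 0.01 0.2 0"}}

```text
time_s: 18.1
tcp_pos: [0.4924, -0.0206, 0.1386]
ee_rot: [[0.066, -0.998, -0.007], [-0.998, -0.066, -0.0], [-0.0, 0.007, -1.0]]
wrist_force: [-4.1, 1.2, -11.2]
gripper_width: 0.174
gripper_force: 30.0
```

{"fn": "move_arm", "kwargs": {"targets": "0.16 0.01 0.19 0; 0.17 0.01 0.18 0; 0.18 0.02 0.17 0; 0.19 0.01 0.17 0; 0.2 0.01 0.15 0; 0.2 0.01 0.15 0"}}

```text
time_s: 18.6
tcp_pos: [0.5158, -0.0192, 0.1648]
ee_rot: [[0.066, -0.998, -0.016], [-0.998, -0.066, -0.001], [0.0, 0.017, -1.0]]
wrist_force: [-16.7, 5.7, 3.7]
gripper_width: 0.168
gripper_force: 30.0
```

{"fn": "move_arm", "kwargs": {"targets": "0 0 0 0; 0 0 0 0; 0 0 0 0; 0 0 0 0"}}

```text
time_s: 18.93
tcp_pos: [0.5191, -0.0189, 0.1674]
ee_rot: [[0.067, -0.998, -0.007], [-0.998, -0.067, -0.001], [0.001, 0.007, -1.0]]
wrist_force: [-12.7, 4.7, 7.1]
gripper_width: 0.172
gripper_force: 30.0
```

Run:
```python
from station import *
from h import *
s=sense();t=capture("top");c=capture("scene");print(s["tcp_pos"],s["wrist_force"],s["moment"])
W=capture("wrist")["image"];cv2.imwrite("pics/s4.png",np.hstack([cv2.resize(W,(400,300)),cv2.resize(c["image"][60:260,200:400],(400,400))[50:350]]))
```

```text
[ 0.51907591 -0.01888491  0.16739849] [-12.71400353   4.70920814   7.05313893] [ 1.30841113  4.38437081 -0.09276684]
```

View pics/s4.png

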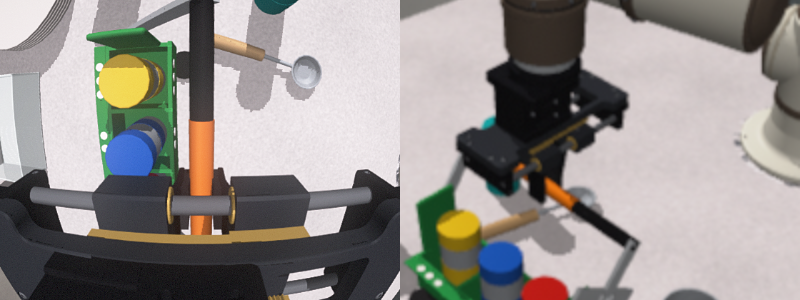

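{"fn": "move_arm", "kwargs": {"targets": "0 0 0 0; 0 0 0 0; 0 0 0 0; 0 0 0 0", "gripper": 26}}

```text
time_s: 19.42
tcp_pos: [0.5242, -0.0186, 0.1678]
ee_rot: [[0.068, -0.998, 0.005], [-0.998, -0.068, -0.0], [0.001, -0.005, -1.0]]
wrist_force: [-2.7, 1.1, 1.7]
gripper_width: 0.292
gripper_force: 1.4
```

{"fn": "move_arm", "kwargs": {"targets": "0.2 0.01 0.13 0; 0.2 0.01 0.12 0; 0.2 0.01 0.12 0; 0.2 0.01 0.1 0; 0.1 0.01 0 0; 0 0 0 0"}}

```text
time_s: 19.92
tcp_pos: [0.5416, -0.0181, 0.1785]
ee_rot: [[0.067, -0.998, -0.009], [-0.998, -0.067, -0.002], [0.002, 0.009, -1.0]]
wrist_force: [-14.4, 3.0, 13.0]
gripper_width: 0.305
gripper_force: 7.4
```

{"fn": "move_arm", "kwargs": {"targets": "0 0 0.2 0; 0.12 0.01 0.12 0; 0.12 0.01 0.12 0; 0 0 0 0"}}

```text
time_s: 20.25
tcp_pos: [0.5506, -0.0173, 0.1877]
ee_rot: [[0.067, -0.998, -0.002], [-0.998, -0.067, -0.001], [0.001, 0.002, -1.0]]
wrist_force: [-4.5, 0.1, 0.2]
gripper_width: 0.296
gripper_force: 2.2
```

{"fn": "move_arm", "kwargs": {"targets": "0.12 0.01 0.1 0; 0.12 0.01 0.08 0; 0 0 0 0"}}

```text
time_s: 20.5
tcp_pos: [0.5564, -0.0168, 0.1917]
ee_rot: [[0.067, -0.998, -0.003], [-0.998, -0.067, -0.001], [0.001, 0.003, -1.0]]
wrist_force: [-4.7, -0.2, -1.8]
gripper_width: 0.301
gripper_force: 2.3
```

{"fn": "move_arm", "kwargs": {"targets": "0.12 0.01 0.05 0; 0.12 0.01 0.05 0; 0 0 0 0"}}

```text
time_s: 20.75
tcp_pos: [0.5597, -0.0166, 0.1929]
ee_rot: [[0.066, -0.998, -0.01], [-0.998, -0.066, -0.001], [0.001, 0.01, -1.0]]
wrist_force: [-10.2, -0.3, -3.2]
gripper_width: 0.301
gripper_force: 4.7
```

{"fn": "move_arm", "kwargs": {"targets": "0.12 0.01 0.04 0; 0.12 0.01 0.04 0; 0 0 0 0"}}

```text
time_s: 21.0
tcp_pos: [0.5642, -0.0163, 0.1945]
ee_rot: [[0.066, -0.998, -0.014], [-0.998, -0.066, -0.002], [0.001, 0.014, -1.0]]
wrist_force: [-9.9, -0.3, -1.8]
gripper_width: 0.297
gripper_force: 4.9
```

{"fn": "move_arm", "kwargs": {"targets": "0.12 0.01 0.04 0; 0.12 0.01 0.03 0; 0 0 0 0"}}

```text
time_s: 21.25
tcp_pos: [0.5748, -0.0155, 0.1981]
ee_rot: [[0.067, -0.998, -0.002], [-0.998, -0.067, -0.001], [0.001, 0.002, -1.0]]
wrist_force: [-1.7, -0.3, -1.0]
gripper_width: 0.3
gripper_force: 0.9
```

{"fn": "move_arm", "kwargs": {"targets": "0.06 0 0 0; 0 0 0 0; 0 0 0 0"}}

```text
time_s: 21.5
tcp_pos: [0.5784, -0.0148, 0.1994]
ee_rot: [[0.068, -0.998, 0.004], [-0.998, -0.068, 0.0], [0.0, -0.004, -1.0]]
wrist_force: [-1.3, -0.5, -0.2]
gripper_width: 0.302
gripper_force: 0.3
```

{"fn": "move_arm", "kwargs": {"targets": "0.06 0 0 0; 0 0 0 0; 0 0 0 0"}}

```text
time_s: 21.75
tcp_pos: [0.5792, -0.0146, 0.199]
ee_rot: [[0.067, -0.998, 0.003], [-0.998, -0.067, 0.0], [-0.0, -0.003, -1.0]]
wrist_force: [-0.4, -0.3, -0.6]
gripper_width: 0.295
gripper_force: 0.2
```

{"fn": "move_arm", "kwargs": {"targets": "0.06 0 0 0; 0 0 0 0; 0 0 0 0"}}

```text
time_s: 22.0
tcp_pos: [0.5797, -0.0148, 0.1984]
ee_rot: [[0.067, -0.998, 0.0], [-0.998, -0.067, -0.0], [0.0, -0.0, -1.0]]
wrist_force: [-2.1, 0.2, 1.0]
gripper_width: 0.299
gripper_force: 1.2
```

Run:
```python
from station import *
from h import *
c=capture("scene");t=capture("top");W=capture("wrist")["image"]
for n,i in(("s",c),):
    p=proj(i,[.586,.12,.1]).astype(int);print(p)
a=cv2.resize(c["image"][p[1]-50:p[1]+50,p[0]-50:p[0]+50],(400,400),interpolation=cv2.INTER_CUBIC)
p=proj(t,[.586,.12,.1]).astype(int)
b=cv2.resize(t["image"][p[1]-40:p[1]+40,p[0]-20:p[0]+60],(400,400),interpolation=cv2.INTER_CUBIC)
cv2.imwrite("pics/s5.png",np.hstack([a,b]))
```

```text
[288 249]
```

View pics/s5.png

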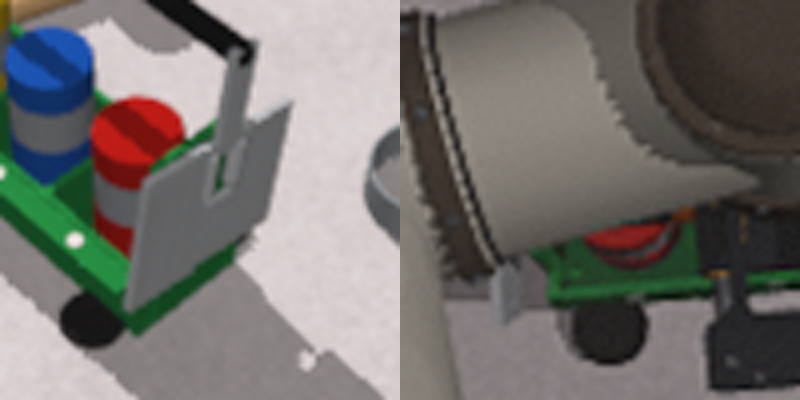

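{"fn": "move_arm", "kwargs": {"targets": "0.06 0 0 0; 0 0 0 0; 0 0 0 0"}}

```text
time_s: 22.4
tcp_pos: [0.5804, -0.0149, 0.1984]
ee_rot: [[0.067, -0.998, -0.002], [-0.998, -0.067, -0.0], [0.0, 0.002, -1.0]]
wrist_force: [-4.9, 1.2, 4.1]
gripper_width: 0.298
gripper_force: 2.5
```

{"fn": "move_arm", "kwargs": {"targets": "0.06 0 0 0; 0 0 0 0; 0 0 0 0"}}

```text
time_s: 22.65
tcp_pos: [0.583, -0.0148, 0.1983]
ee_rot: [[0.067, -0.998, 0.001], [-0.998, -0.067, -0.0], [0.0, -0.001, -1.0]]
wrist_force: [-2.6, -0.6, 1.4]
gripper_width: 0.295
gripper_force: 1.1
```

{"fn": "move_arm", "kwargs": {"targets": "0.06 0 0 0; 0 0 0 0; 0 0 0 0"}}

```text
time_s: 22.9
tcp_pos: [0.5853, -0.0146, 0.1982]
ee_rot: [[0.067, -0.998, 0.002], [-0.998, -0.067, 0.0], [-0.0, -0.002, -1.0]]
wrist_force: [0.6, 0.2, -0.5]
gripper_width: 0.295
gripper_force: 0.0
```

{"fn": "move_arm", "kwargs": {"targets": "0.06 0 0 0; 0 0 0 0; 0 0 0 0"}}

```text
time_s: 23.15
tcp_pos: [0.5862, -0.0147, 0.1982]
ee_rot: [[0.067, -0.998, 0.001], [-0.998, -0.067, 0.0], [-0.0, -0.001, -1.0]]
wrist_force: [0.2, -0.4, -0.3]
gripper_width: 0.3
gripper_force: 0.0
```

```bash
cat > bar.py <<'E'
from station import *
from h import *
def bar():
    s=sense();w=capture("wrist");m=mask(w,5,15,170,120)
    n,l,st,ce=cv2.connectedComponentsWithStats(m);ks=[k for k in range(1,n) if st[k,4]>150]
    for i in ks:
        v,u=np.nonzero(l==i);a=u-w["cx"];b=v-w["cy"];r=np.hypot(a,b)+1e-9;th=r/w["fx"]
        d=np.stack([np.sin(th)*a/r,-np.sin(th)*b/r,-np.cos(th)],-1)
        He=w["hand_eye"];R=s["ee_rot"];o=s["tcp_pos"]+R@He[:3,3];D=d@(R@He[:3,:3]).T
        t=1.45
        for _ in range(8):
            z=.08+.125*np.sin(t);p=o+D*((z-o[2])/D[:,2])[:,None]
            # centreline x at caddy y of grip: rotate to caddy frame about (0.5915,-0.0138)
            yw=np.radians(3.77);q=(p[:,:2]-[.5915,-.0138])@np.array([[np.cos(yw),-np.sin(yw)],[np.sin(yw),np.cos(yw)]])
            x=(q[:,0].min()+q[:,0].max())/2; x=np.median(q[:,0]); t=np.arccos(np.clip(-x/.125,-1,1))
        print(st[i],"bar x in caddy",round(x,4),"theta",round(t,3),"tcp",s["tcp_pos"],"F",s["wrist_force"],"yspan",q[:,1].min(),q[:,1].max())
    return w
if __name__=="__main__":
    w=bar();c=capture("scene")
    p=[288,249];a=cv2.resize(c["image"][p[1]-70:p[1]+30,p[0]-70:p[0]+30],(400,400),interpolation=cv2.INTER_CUBIC)
    cv2.imwrite("pics/s6.png",np.hstack([a,cv2.resize(w["image"],(400,400))]))
E
python3 bar.py
```

```text
[ 275  165   34  109 3265] bar x in caddy -0.0108 theta 1.484 tcp [ 0.58623399 -0.01474878  0.19817476] F [ 0.18904506 -0.37463319 -0.30052924] yspan -0.050241911492635405 0.008864033614074266
[275 302  28  27 733] bar x in caddy -0.0105 theta 1.487 tcp [ 0.58623399 -0.01474878  0.19817476] F [ 0.18904506 -0.37463319 -0.30052924] yspan 0.027992391678796826 0.04742385104302291
```

View pics/s6.png

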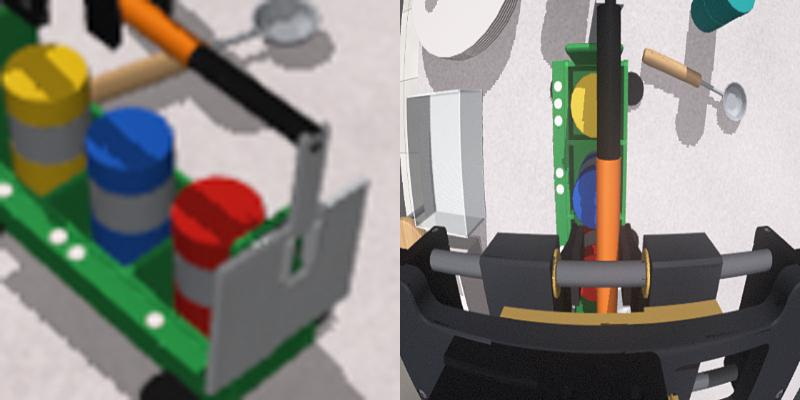

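{"fn": "move_arm", "kwargs": {"targets": "0.06 0 0 0; 0 0 0 0; 0 0 0 0; 0 0 0 0"}}

```text
time_s: 23.58
tcp_pos: [0.587, -0.0148, 0.1983]
ee_rot: [[0.067, -0.998, -0.0], [-0.998, -0.067, -0.0], [-0.0, 0.0, -1.0]]
wrist_force: [-1.3, 0.4, 0.9]
gripper_width: 0.301
gripper_force: 0.7
```

```bash
python3 bar.py
```

```text
[ 275  166   35  108 3283] bar x in caddy -0.0102 theta 1.489 tcp [ 0.58700646 -0.01482483  0.19825955] F [-1.34574051  0.3893455   0.86556876] yspan -0.049865942182333194 0.008769465186503185
[275 302  29  27 733] bar x in caddy -0.0098 theta 1.492 tcp [ 0.58700646 -0.01482483  0.19825955] F [-1.34574051  0.3893455   0.86556876] yspan 0.027884008105375654 0.04733316378388671
```

{"fn": "move_arm", "kwargs": {"targets": "0.06 0 0 0; 0 0 0 0; 0 0 0 0; 0 0 0 0"}}

```text
time_s: 24.02
tcp_pos: [0.5893, -0.0148, 0.1984]
ee_rot: [[0.067, -0.998, 0.001], [-0.998, -0.067, 0.0], [0.0, -0.001, -1.0]]
wrist_force: [0.4, 0.1, -0.7]
gripper_width: 0.302
gripper_force: 0.0
```

```bash
python3 bar.py
```

```text
[ 275  166   34  108 3268] bar x in caddy -0.0079 theta 1.508 tcp [ 0.58925549 -0.01483057  0.19835481] F [ 0.39003538  0.11469282 -0.73283112] yspan -0.049991884597608977 0.008559540416144876
[275 302  28  27 734] bar x in caddy -0.0075 theta 1.51 tcp [ 0.58925549 -0.01483057  0.19835481] F [ 0.39003538  0.11469282 -0.73283112] yspan 0.027687471067211405 0.04711022041561705
```

{"fn": "move_arm", "kwargs": {"targets": "-0.1 0 0.3 0; 0 0 0.8 0; 0 0 0.8 0; 0 0 0.8 0; 0 0.6 0.3 0; 0 0.9 0 0; 0 0.9 0 0; 0 0.9 0 0; 0 0.9 0 0; 0 0.9 0 0"}}

```text
time_s: 24.95
tcp_pos: [0.5862, 0.1137, 0.2741]
ee_rot: [[0.067, -0.998, 0.001], [-0.998, -0.067, 0.0], [-0.0, -0.001, -1.0]]
wrist_force: [0.0, 0.9, 0.4]
gripper_width: 0.297
gripper_force: 0.0
```

{"fn": "move_arm", "kwargs": {"targets": "0 0.9 0 0; 0 0.9 0 0; 0 0.9 0 0; 0 0.9 0 0; 0 0.3 0 0; 0 0 -0.5 0; 0 0 -0.5 0; 0 0 0 0; 0 0 0 0; 0 0 0 0"}}

```text
time_s: 25.78
tcp_pos: [0.5867, 0.2099, 0.2494]
ee_rot: [[0.067, -0.998, 0.002], [-0.998, -0.067, 0.0], [-0.0, -0.002, -1.0]]
wrist_force: [0.2, 0.7, -0.0]
gripper_width: 0.297
gripper_force: 0.0
```

```bash
python3 bar.py
python3 - <<'E'
from station import *
from h import *
d=pickle.load(open("c0.pkl","rb"))
s=sense();w=capture("wrist");t=capture("top");pickle.dump((s,w,t),open("c6.pkl","wb"));print(s["tcp_pos"])
R=lambda i,f:cv2.resize(i,None,fx=f,fy=f,interpolation=cv2.INTER_CUBIC)
cv2.imwrite("pics/s7.png",np.hstack([cv2.resize(w["image"][60:360,130:430],(400,400)),np.vstack([R(d["top"]["image"][170:220,220:270],4),R(t["image"][170:220,220:270],4)])]))
E
```

```text
[0.58674246 0.21003106 0.24955663]
```

View pics/s7.png

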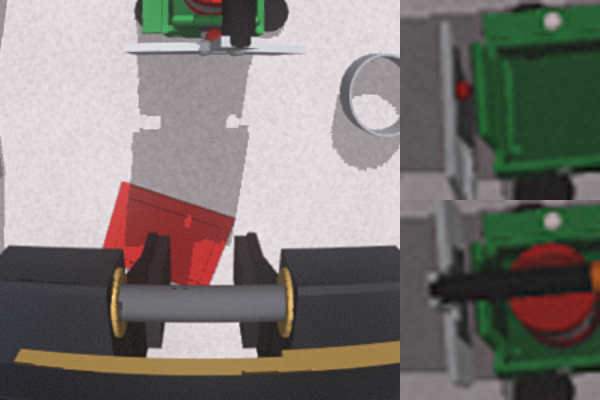

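Run:
```python
from h import *
s,w,t=pickle.load(open("c6.pkl","rb"));d=pickle.load(open("c0.pkl","rb"))
def show(im,r0,r1,c0,c1):
    H=cv2.cvtColor(im,cv2.COLOR_BGR2HSV)
    for r in range(r0,r1):
        print(r,"".join((lambda h,sa,v:"R" if sa>110 and (h<10 or h>170) else "G" if sa>110 and 40<h<90 else "0123456789"[v*10//256])(*[int(x) for x in H[r,c]]) for c in range(c0,c1)))
show(w["image"],74,104,265,330)
print();show(d["top"]["image"],180,206,226,250)
```

```text
74 GGGGGGGGGGGGGGGGGGGGGGGGGGGGGGGG1111111122111121121121113GGGGGG32
75 GGGGGGGGGGGG4GGGGGGGGGGGGGGGGGGG1111111111121112112112113GGGGGG32
76 GGGGGGGGGGGGGGGGGGGGGGGGGGGGGGG31111112121112111112211112GGGGGG32
77 4GGGGGGGGGGGGGGGGGGGGGGGGGGGGGG21111111111221111111112112G3GGGG22
78 G3333333333G3G33333333333333333211111121111112111121111113GGGGG22
79 2222222222222222222222222222222211111211211121111221211113GGGGG22
80 222222222222222212221221222222211111112211122122211122122GGGGGG32
81 222222222222222212122222RRRR21211121111212122121122111212GGGGGG32
82 2222222222222221111212RRRRRRRR211111111112111222212112113GGGGGG21
83 222222222222222222223RRRRRRRRRR21111121121221211222211213GGGGGG43
84 222222222222222234434RRRRRRRRRRR11111121111121121222111123GGGGG55
85 22222222222222234444RRRRRRRRRRR211111111112222112221111112GGG4566
86 G2222222222222234444RRRRRRRRRRR4333332112121212222221221122345565
87 43222222222222224444RRRRRRRRRR57777775222211222222222454444666656
88 5554333334343433333RRRRRRRRR5448988886211122222222212789888866665
89 55666566555666655533RRRRRRR33358888885222121222212112698888888
[... 1028 characters left out ...]
GGGG
182 333345422332GGGGGGG11111
183 333345422332GGGGGG211111
184 333345522332GGGGGGGGG122
185 3333455213322GGGGGGGGGGG
186 3333454213322GGGGGGGGGGG
187 3333455212332GGGGGGGGGGG
188 3333455211332GGGGGGGGGGG
189 3333455211232GGGGGGGGGGG
190 33334552RRR32GGGGGGGGGGG
191 33334553RRRR2GGGGGGGGGGG
192 33334553RRRR1GGGGGGGGGGG
193 33334553RRRR1GGGGGGGGGGG
194 33334553RRR22GGGGGGGGGGG
195 3333345421121GGGGGGGGGGG
196 3333345421112GGGGGGGGGGG
197 3333345421112GGGGGGGGGGG
198 3333345421111GGGGGGGGGGG
199 3333345421111GGGGGGGGGGG
200 33333454211122GGGGGGGGGG
201 33333454211122GGGGGGGGGG
202 33333454211122GGGGGGGGGG
203 33333454211122GGGGGGGGGG
204 333334543211232GGGGGGGGG
205 3333345433212332GGGGGGGG
```

Run:
```python
from h import *
s,w,t=pickle.load(open("c6.pkl","rb"));d=pickle.load(open("c0.pkl","rb"))["top"]
yw=np.radians(3.77);C=np.array([.5915,-.0138]);Q=np.array([[np.cos(yw),-np.sin(yw)],[np.sin(yw),np.cos(yw)]])
def wp(u,v,z):
    a=u-w["cx"];b=v-w["cy"];r=np.hypot(a,b);th=r/w["fx"];e=np.array([np.sin(th)*a/r,-np.sin(th)*b/r,-np.cos(th)])
    H=w["hand_eye"];R=s["ee_rot"];o=s["tcp_pos"]+R@H[:3,3];D=R@H[:3,:3]@e;return (o+D*(z-o[2])/D[2])[:2]
for z in(.08,.095,.11,.125,.138):
    f=lambda p:np.round(((p-C)@Q)*1000,1)
    print(z,"top tip",f(plane(d,233.6,192,z)[:2]),"ear edge",f(plane(d,237.6,190,z)[:2]),"top base",f(plane(d,237.5,192,z)[:2]),"| wrist tip",f(wp(288,90,z)),"top of red",f(wp(290.5,81,z)),"plate L inner",f(wp(270,88,z)),"Llip",f(wp(282,84,z)),"R inner",f(wp(299,86.5,z)),"outer",f(wp(270,98,z)))
```

```text
0.08 top tip [  9.1 137.7] ear edge [ 13.1 127.7] top base [  8.3 128.3] | wrist tip [  2.6 128.5] top of red [1.000e-01 1.192e+02] plate L inner [ 20.6 126.4] Llip [  8.6 122.3] R inner [ -8.4 124.8] outer [ 20.6 136.6]
0.095 top tip [  6.9 136.1] ear edge [ 10.9 126.2] top base [  6.1 126.8] | wrist tip [  2.9 129.3] top of red [  0.5 120.5] plate L inner [ 20.1 127.3] Llip [  8.6 123.4] R inner [ -7.6 125.8] outer [ 20.1 137. ]
0.11 top tip [  4.8 134.5] ear edge [  8.7 124.7] top base [  4.  125.3] | wrist tip [  3.2 130.1] top of red [  0.9 121.7] plate L inner [ 19.6 128.2] Llip [  8.6 124.5] R inner [ -6.8 126.7] outer [ 19.6 137.5]
0.125 top tip [  2.6 132.9] ear edge [  6.5 123.2] top base [  1.9 123.8] | wrist tip [  3.5 130.9] top of red [  1.3 122.9] plate L inner [ 19.  129.1] Llip [  8.7 125.6] R inner [ -6.1 127.7] outer [ 19.1 137.9]
0.138 top tip [  0.8 131.5] ear edge [  4.6 121.9] top base [  0.  122.5] | wrist tip [  3.7 131.6] top of red [  1.7 124. ] plate L inner [ 18.6 129.9] Llip [  8.7 126.5] R inner [ -5.4 128.5] outer [ 18.6 138.3]
```

{"fn": "move_arm", "kwargs": {"targets": "0 -0.6 0.3 0; 0 -0.9 0 0; 0 -0.9 0 0; 0 -0.9 0 0; 0 -0.9 0 0; 0 -0.9 0 0; 0 -0.9 0 0; 0 -0.9 0 0; 0 -0.9 0 0; -0.1 -0.8 0 0"}}

```text
time_s: 26.82
tcp_pos: [0.5838, -0.0069, 0.2567]
ee_rot: [[0.066, -0.998, 0.001], [-0.998, -0.066, -0.0], [0.0, -0.001, -1.0]]
wrist_force: [0.8, -0.6, 1.3]
gripper_width: 0.297
gripper_force: 0.0
```

{"fn": "move_arm", "kwargs": {"targets": "0 -0.4 0 0; 0 0 0 0; 0 0 0 0; 0 0 0 0", "gripper": 40}}

```text
time_s: 27.15
tcp_pos: [0.5839, -0.0143, 0.256]
ee_rot: [[0.068, -0.998, 0.0], [-0.998, -0.068, 0.0], [-0.0, -0.0, -1.0]]
wrist_force: [-0.3, 1.3, -1.0]
gripper_width: 0.442
gripper_force: 0.0
```

```bash
python3 bar.py
```

```text
[ 268  150   25  124 2849] bar x in caddy -0.0076 theta 1.51 tcp [ 0.583885   -0.01425102  0.25600126] F [-0.29433852  1.28542752 -0.98112484] yspan -0.04934863718827097 0.0416216957541228
```

{"fn": "move_arm", "kwargs": {"targets": "0 0 -0.6 0; 0 0 -0.7 0; 0 0 -0.6 0; 0 0 -0.4 0; 0.2 0.01 0 0; 0.15 0.01 0 0; 0 0 0 0; 0 0 0 0"}}

```text
time_s: 27.92
tcp_pos: [0.5935, -0.0141, 0.1993]
ee_rot: [[0.067, -0.998, 0.002], [-0.998, -0.067, 0.0], [-0.0, -0.002, -1.0]]
wrist_force: [0.3, -0.1, 0.7]
gripper_width: 0.459
gripper_force: 0.0
```

{"fn": "move_arm", "kwargs": {"targets": "0.06 0 0 0; 0.06 0 0 0; 0 0 0 0"}}

```text
time_s: 28.17
tcp_pos: [0.5959, -0.0143, 0.1988]
ee_rot: [[0.067, -0.998, 0.001], [-0.998, -0.067, 0.0], [-0.0, -0.001, -1.0]]
wrist_force: [0.3, -0.5, -0.1]
gripper_width: 0.464
gripper_force: 0.0
```

{"fn": "move_arm", "kwargs": {"targets": "0.06 0 0 0; 0 0 0 0; 0 0 0 0"}}

```text
time_s: 28.42
tcp_pos: [0.5969, -0.0144, 0.1984]
ee_rot: [[0.067, -0.998, 0.0], [-0.998, -0.067, -0.0], [0.0, -0.0, -1.0]]
wrist_force: [-0.8, -0.7, -1.1]
gripper_width: 0.465
gripper_force: 0.1
```

```bash
python3 bar.py
```

```text
[ 288  167   35  107 3221] bar x in caddy -0.0071 theta 1.514 tcp [ 0.59694606 -0.0143831   0.19837524] F [-0.8412836  -0.6578968  -1.12137104] yspan -0.04956549807790717 0.008566647697393025
[287 302  29  27 735] bar x in caddy -0.0069 theta 1.516 tcp [ 0.59694606 -0.0143831   0.19837524] F [-0.8412836  -0.6578968  -1.12137104] yspan 0.02763071897763337 0.04719182815595914
```

Contact made; push on in small steps.

{"fn": "move_arm", "kwargs": {"targets": "0.08 0 0 0; 0 0 0 0; 0 0 0 0"}}

```text
time_s: 28.77
tcp_pos: [0.5992, -0.0143, 0.1983]
ee_rot: [[0.067, -0.998, 0.0], [-0.998, -0.067, 0.0], [-0.0, -0.0, -1.0]]
wrist_force: [0.5, -0.3, -0.5]
gripper_width: 0.46
gripper_force: 0.0
```

{"fn": "move_arm", "kwargs": {"targets": "0.08 0 0 0; 0 0 0 0; 0 0 0 0"}}

```text
time_s: 29.02
tcp_pos: [0.6011, -0.0143, 0.1982]
ee_rot: [[0.067, -0.998, 0.0], [-0.998, -0.067, -0.0], [0.0, -0.0, -1.0]]
wrist_force: [0.2, -0.0, 0.2]
gripper_width: 0.461
gripper_force: 0.0
```

{"fn": "move_arm", "kwargs": {"targets": "0.08 0 0 0; 0 0 0 0; 0 0 0 0"}}

```text
time_s: 29.27
tcp_pos: [0.6031, -0.0143, 0.1982]
ee_rot: [[0.067, -0.998, -0.0], [-0.998, -0.067, 0.0], [-0.0, 0.0, -1.0]]
wrist_force: [0.3, 0.3, -0.2]
gripper_width: 0.46
gripper_force: 0.0
```

```bash
python3 bar.py
```

```text
[ 287  167   36  107 3295] bar x in caddy -0.0009 theta 1.564 tcp [ 0.60306983 -0.01432724  0.19824806] F [ 0.28164688  0.29213761 -0.17948529] yspan -0.049971287906131465 0.008055309455003674
[286 302  31  27 749] bar x in caddy -0.0005 theta 1.567 tcp [ 0.60306983 -0.01432724  0.19824806] F [ 0.28164688  0.29213761 -0.17948529] yspan 0.0270636791442163 0.04659278450251836
```

{"fn": "move_arm", "kwargs": {"targets": "0.08 0 0 0; 0.08 0 0 0; 0 0 0 0"}}

```text
time_s: 29.62
tcp_pos: [0.6067, -0.0143, 0.1983]
ee_rot: [[0.067, -0.998, -0.001], [-0.998, -0.067, -0.0], [-0.0, 0.001, -1.0]]
wrist_force: [-2.6, 0.8, 0.3]
gripper_width: 0.462
gripper_force: 1.2
```

{"fn": "move_arm", "kwargs": {"targets": "0.08 0.01 0 0; 0.08 0.01 0 0; 0 0 0 0"}}

```text
time_s: 29.87
tcp_pos: [0.61, -0.0141, 0.1983]
ee_rot: [[0.067, -0.998, -0.003], [-0.998, -0.067, -0.001], [0.0, 0.003, -1.0]]
wrist_force: [-5.3, -0.0, 3.5]
gripper_width: 0.461
gripper_force: 2.5
```

```bash
python3 bar.py
```

```text
[ 288  167   36  107 3282] bar x in caddy 0.0057 theta 1.616 tcp [ 0.61004102 -0.01408405  0.19830771] F [-5.2863649  -0.01681934  3.45687721] yspan -0.050220263648473366 0.007975731261323544
[288 302  30  27 751] bar x in caddy 0.006 theta 1.618 tcp [ 0.61004102 -0.01408405  0.19830771] F [-5.2863649  -0.01681934  3.45687721] yspan 0.026990933948438437 0.04656953716497236
```

{"fn": "move_arm", "kwargs": {"targets": "0.06 0 0 0; 0 0 0 0; 0 0 0 0"}}

```text
time_s: 30.22
tcp_pos: [0.6108, -0.014, 0.1983]
ee_rot: [[0.067, -0.998, -0.004], [-0.998, -0.067, -0.001], [0.0, 0.004, -1.0]]
wrist_force: [-7.1, 0.1, 4.6]
gripper_width: 0.456
gripper_force: 3.4
```

{"fn": "move_arm", "kwargs": {"targets": "0.06 0 0 0; 0 0 0 0; 0 0 0 0"}}

```text
time_s: 30.47
tcp_pos: [0.6115, -0.014, 0.1982]
ee_rot: [[0.067, -0.998, -0.006], [-0.998, -0.067, -0.001], [0.0, 0.006, -1.0]]
wrist_force: [-8.8, 1.4, 6.0]
gripper_width: 0.46
gripper_force: 4.2
```

```bash
python3 bar.py
```

```text
[ 288  167   36  107 3274] bar x in caddy 0.0071 theta 1.627 tcp [ 0.61148005 -0.014019    0.19824033] F [-8.79224774  1.39321431  6.0211594 ] yspan -0.05017252511271244 0.007992368248103012
[287 302  31  27 757] bar x in caddy 0.0073 theta 1.63 tcp [ 0.61148005 -0.014019    0.19824033] F [-8.79224774  1.39321431  6.0211594 ] yspan 0.02699106638731163 0.04662507415166837
```

{"fn": "move_arm", "kwargs": {"targets": "0.06 0 0 0; 0 0 0 0; 0 0 0 0"}}

```text
time_s: 30.82
tcp_pos: [0.6122, -0.014, 0.1982]
ee_rot: [[0.067, -0.998, -0.008], [-0.998, -0.067, -0.001], [0.0, 0.008, -1.0]]
wrist_force: [-10.5, 2.7, 5.9]
gripper_width: 0.458
gripper_force: 5.1
```

{"fn": "move_arm", "kwargs": {"targets": "0.06 0 0 0; 0 0 0 0; 0 0 0 0"}}

```text
time_s: 31.07
tcp_pos: [0.6129, -0.014, 0.1982]
ee_rot: [[0.067, -0.998, -0.01], [-0.998, -0.067, -0.001], [-0.0, 0.01, -1.0]]
wrist_force: [-12.1, 2.4, 8.0]
gripper_width: 0.463
gripper_force: 6.0
```

```bash
python3 bar.py
```

```text
[ 288  168   36  106 3253] bar x in caddy 0.0084 theta 1.638 tcp [ 0.61285823 -0.01397833  0.19815929] F [-12.0801289    2.44265645   8.04118228] yspan -0.04972583678369625 0.007971900444047804
[288 302  30  27 749] bar x in caddy 0.0087 theta 1.641 tcp [ 0.61285823 -0.01397833  0.19815929] F [-12.0801289    2.44265645   8.04118228] yspan 0.02694783463225665 0.0466469552216658
```

{"fn": "move_arm", "kwargs": {"targets": "-0.3 0 0 0; -0.3 0 0 0; -0.3 0 0 0; -0.3 0 0 0; -0.2 0 0 0; -0.1 0 0 0; -0.1 0 0 0; 0 0 0 0"}}

```text
time_s: 31.83
tcp_pos: [0.5787, -0.0141, 0.1988]
ee_rot: [[0.067, -0.998, 0.005], [-0.998, -0.067, -0.0], [0.001, -0.005, -1.0]]
wrist_force: [4.8, -2.3, -1.2]
gripper_width: 0.462
gripper_force: 2.3
```

```bash
python3 bar.py
```

```text
[ 240  163   35  111 3407] bar x in caddy -0.0016 theta 1.558 tcp [ 0.57866594 -0.01406839  0.19881207] F [ 4.75079307 -2.26731802 -1.22563579] yspan -0.0499705051738366 0.010278956239980652
[245 302  31  27 772] bar x in caddy -0.0013 theta 1.56 tcp [ 0.57866594 -0.01406839  0.19881207] F [ 4.75079307 -2.26731802 -1.22563579] yspan 0.029326550665895942 0.04902501412877132
```

{"fn": "move_arm", "kwargs": {"targets": "-0.1 0 0 0; -0.1 0 0 0; 0 0 0 0"}}

```text
time_s: 32.18
tcp_pos: [0.5762, -0.0142, 0.1988]
ee_rot: [[0.067, -0.998, 0.01], [-0.998, -0.067, -0.0], [0.001, -0.01, -1.0]]
wrist_force: [11.8, -3.7, -5.6]
gripper_width: 0.46
gripper_force: 5.5
```

```bash
python3 bar.py
```

```text
[ 240  163   35  111 3403] bar x in caddy -0.0039 theta 1.54 tcp [ 0.57624698 -0.01415695  0.19884305] F [11.82793165 -3.74023688 -5.56090212] yspan -0.04994444105608648 0.010422339017872954
[245 302  30  27 772] bar x in caddy -0.0037 theta 1.541 tcp [ 0.57624698 -0.01415695  0.19884305] F [11.82793165 -3.74023688 -5.56090212] yspan 0.02946912477431508 0.049208047818593496
```

{"fn": "move_arm", "kwargs": {"targets": "0.2 0 0 0; 0.3 0 0 0; 0.3 0 0 0; 0 0 0 0; 0 0 0 0"}}

```text
time_s: 32.7
tcp_pos: [0.5919, -0.0137, 0.1978]
ee_rot: [[0.067, -0.998, -0.001], [-0.998, -0.067, 0.0], [-0.0, 0.001, -1.0]]
wrist_force: [-0.3, -0.4, -0.3]
gripper_width: 0.461
gripper_force: 0.0
```

```bash
python3 bar.py
```

```text
[ 265  165   34  109 3426] bar x in caddy -0.0007 theta 1.565 tcp [ 0.59188539 -0.01371361  0.19780259] F [-0.27641436 -0.42587861 -0.33932646] yspan -0.049704629267932364 0.00904093467575117
[267 302  30  27 776] bar x in caddy -0.0002 theta 1.569 tcp [ 0.59188539 -0.01371361  0.19780259] F [-0.27641436 -0.42587861 -0.33932646] yspan 0.028099510986526084 0.0473746101191905
```

{"fn": "move_arm", "kwargs": {"targets": "0 0 0.4 0; 0 0 0.8 0; 0 0 0.8 0; 0 0 0.8 0; 0 0.6 0.2 0; 0 0.9 0 0; 0 0.9 0 0; 0 0.9 0 0; 0 0.9 0 0; 0 0.9 0 0"}}

```text
time_s: 33.63
tcp_pos: [0.5916, 0.1146, 0.2745]
ee_rot: [[0.067, -0.998, 0.001], [-0.998, -0.067, 0.0], [-0.0, -0.001, -1.0]]
wrist_force: [0.1, -0.1, 0.3]
gripper_width: 0.459
gripper_force: 0.0
```

{"fn": "move_arm", "kwargs": {"targets": "-0.2 0.9 0 0; 0 0.9 0 0; 0 0.9 0 0; 0 0.9 0 0; 0 0.25 0 0; 0 0 -0.5 0; 0 0 -0.44 0; 0 0 0 0; 0 0 0 0; 0 0 0 0"}}

```text
time_s: 34.47
tcp_pos: [0.5872, 0.2093, 0.2504]
ee_rot: [[0.067, -0.998, 0.001], [-0.998, -0.067, -0.0], [0.0, -0.001, -1.0]]
wrist_force: [0.6, -0.2, -0.2]
gripper_width: 0.46
gripper_force: 0.0
```

Run:
```python
from station import *
from h import *
s=sense();w=capture("wrist");t=capture("top");print(s["tcp_pos"])
H=cv2.cvtColor(w["image"],cv2.COLOR_BGR2HSV)
for r in range(74,104):
    print(r,"".join((lambda h,sa,v:"R" if sa>110 and (h<10 or h>170) else "G" if sa>110 and 40<h<90 else "0123456789"[v*10//256])(*[int(x) for x in H[r,c]]) for c in range(265,330)))
m=blob(mask(t,5,15,150,120),proj(t,[.591,-.0138,.205]));v,u=np.nonzero(m);p=plane(t,u.mean(),v.mean(),.205);print(p)
for h,p,z in(((-8,8),[.587,.065],.116),((105,125),[.5915,-.014],.116),((18,32),[.597,-.09],.116)):
    c=capture("scene");print(disk(c,blob(mask(c,*h),proj(c,[*p,z])),z))
```

```text
[0.58720792 0.20928335 0.25037786]
74 G3GGGGGGGGGGGGGGGGGG2111111111111111111121111GGGGGGGGGGGGGGGGGG32
75 GGGGGGGGGGGGGGGGGGGG2111111111111111111111111GGGGGGGGGGGGGGGGGG32
76 GGGGGGGGGGGGGGGGGGGG2111111111111111111111111GGGGGGGGGGGGGGGGGG32
77 GGGGG4GGGGGGGGGGGGGG21111111111112111111111113GGGGGGGGGGGGGGGGG32
78 GGGGG3GG3GGGGGGGGGGG21111111111112212111111112GGGGGGGGGGG4G3GGG22
79 3333GG3GGG3GG3333332211111111121121112111111123333333G3G332GGGG22
80 2222222222222222222211111111111121121121111111222232222223GGGGG32
81 2222222222222G2121211111112111211111211211111122222222223GGGGGG32
82 222222222222222222121111111112221212121221111222222222GGGGGGGGG32
83 222222222222222212111111111111121211111121111122222223GGGGGGGGG32
84 2222222222222222223221111121121112222111111111222222GGGGGGGGGGG43
85 2222222222222222344421111111221211111221111212222222222233GGGGG65
86 2222222222222222444421111111111121212222111111222222222222G334566
87 GG222222222222234444322221122112222111112121212333333222222346565
88 43322222222222224457766665211111212211121344445544444322334566665
89 555544445444444333589888962
[... 651 characters left out ...]
88888888
99 55554444444445555433444RRRRRR444433344445556666666667777777777888
100 33333333333444554444445RRRRRRR55543344455554433333333333444444444
101 44444444444444444444444RRRRRRR44444334444443333443334334444444344
102 555556666555544444566556RR7R6655656543344445666666666668888887777
103 55556565665555555666665555555555656555555666666666666678889999999
[ 0.59110187 -0.01391215  0.205     ]
(array([0.58967109, 0.06733245]), np.float64(0.04917665400443885), np.float64(0.06536465067344988))
(array([ 0.59418105, -0.0089732 ]), np.float64(0.04919328391822472), np.float64(0.06877979453068572))
(array([ 0.59821749, -0.08702066]), np.float64(0.052583689731490454), np.float64(0.07203348088062123))
```

```bash
python3 -c "
from station import *
print(finish_job())"
```

```text
the job is handed in; nothing more can be done
None
```

The job is handed in with no verdict shown: red and blue tins stand in pockets one and two, the yellow tin was left in place, and the handle stays up by itself at about 1.57 rad with the plunger visibly through the plate's notch.

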